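Find the rocking lid of the paint caddy and push it open

ROBOT

A 6-joint arm with a two-finger parallel gripper is mounted at the origin on the work surface. World frame = base frame: x ahead of the robot, y to its left, z up, the work surface at z = 0. Lengths are in mm, angles in rad, forces in N, time in s.
With the tool pointing down it reaches from about 350 to 975 mm from the base axis. Payload 7.1 kg.
Tool frame: the origin (TCP) lies at the very end of the fingers, on their centre line; the grasp point (between the pads) lies 19 mm behind it; x points along the fingers, y is the direction in which the jaws open and shut, and the axes are right-handed (so a half turn about x gives the same grasp; the last joint's range is limited). The gripper opens to 88 mm and grips with 3 to 60 N. Pads are 20 mm wide; open, the fingers measure 115 mm over their backs; the gripper's body (75 mm by 178 mm) begins 61 mm behind the grasp point.
Start: joints at [-1.236, 0.423, 1.63, -0, 1.089, -0.019], TCP at [216.557, -586.266, 222.675] pointing down, gripper open.
Joint ranges: [-3, 3], [-0.9, 2.11], [0.09, 2.58], [-1.31, 4.45], [0.11, 2.69], [-2.54, 2.54]. Speed limits (rad/s): [2.39, 2.39, 3.01, 3.14, 3.14, 3.14].

INTERFACE

Orientations are given as a rotation vector (axis times angle).
In Python, from workcell import ctrl gives the robot as it stands. The module is installed in compiled form; this text tells all that it offers.
- The arm moves only by the tool carry_out, never from a script. Its argument "commands" is a list of rows, each a list of 6 numbers: the shift along the tool's x, y, z in m, then the turn, a rotation vector about the tool's x, y, z in degrees. In form: [[tx, ty, tz, rx, ry, rz], ...]. A call has 1 to 8 rows; each row shifts and turns the pose as measured when the row begins, along the tool's axes as they then stand; what a row does not reach is not made up. A row lasts 1/8 s, in which the tool goes at most 62.5 mm and 10.7 degrees, less where a joint would pass 70% of its speed; a pose out of reach is approached as far as the arm can. A call with a gripper value outside its range is refused whole. "grip" is the closure, from 0 (fully open) to 1 (shut), set as the call begins (left out, the last holds). The fingers move at their own pace and stop on an object; the grip force is fixed at half the most. Time passes only in rows, so rows that do not move let the fingers close. It gives the time, the measured TCP pose, the force and the opening at its end, in the units of the state.
- ctrl.get_obs(): the state, without advancing time (a new reading comes with each control period).
- ctrl.get_image(name): name is "scene" or "top" or "wrist"; returns a dict with "pixels" (420x560x3 uint8, blue, green, red), "intrinsics" (3x3 intrinsics, pixels), "rvec" (rotation vector, rad) and "tvec" (3), from world to camera coordinates, as OpenCV has them. Camera axes: x right, y down, z forward; pixel columns grow to the right and rows downward; lengths in mm; the calibration is good to about 2 mm. The wrist camera is an equidistant fisheye: a pixel r from the principal point sees the ray r / f radians off the axis. A picture is of the moment at which its call begins. There is no depth.
- ctrl.close_job(): hands the job in, once; it reports no verdict.
The state is a dict: "t": time; "qpos": joint angles; "qvel": joint speeds; "joint_torque": joint torques, N m; "ee_pos": TCP position; "orientation": TCP orientation; "ft_force": force on the tool from outside, world axes, zero at the start; "moment": the same for the moment, N m; "width": finger opening in mm.
Only numpy, scipy, OpenCV 4.12 (cv2) and the standard library are available. Lean on these libraries where they do the work, as an engineer would, in place of code of your own. Each camera call takes 0.05 s, during which the arm holds its last target. There are 200 camera calls.

TASK

Three compartments of the grey paint caddy are packed full and their yellow lids cannot tip; the fourth is empty. With the fingertips, gently press the black dots on the lids until you find the lid that rocks, then push its near end down until it hangs steeply in its compartment, most of the way to its stop, and leave it open. Do not press hard on a lid that will not give, and do not pick up, shift or knock over the paints, pumpkin, bottle, cup or brush.

Things in the scene. Friction and masses are not known exactly. Their poses are not given: they have to be found in the camera images.
- caddy: Grey caddy fixed to the table. Origin on the table (z=0) below the middle of the lids' pivot line; x to the far side, y left along the row, z up. Spans x -75..110, y -183..183 mm. Compartments at y = 135, 45, -45, -135 mm (lid_1..lid_4), 84 mm wide, x -69..24 mm, floor 8 mm and rims 95 mm above the table. Behind them a ledge, x 30..110 mm, 45 mm high, with paint bottles.
- lid_1 (a joint): Angle of yellow swing lid 1, rad: 0 closed, level and flush with the rims; grows as its near end sinks into the compartment and its far end rises; stop at 1.4. The plate is 87 (x) by 80 (y) by 5 mm, pivoting on a line along caddy y, 92 mm above the table at caddy x = 0; it reaches 66 mm to the near (robot) side, 21 mm to the far side.
- lid_1_mark (a point): Centre of the black dot (20 mm across) on the top face of lid 1, 48 mm to the near side of the pivot line, 94.5 mm above the table when closed: the place to press. It moves with the lid.
- lid_2 (a joint): Angle of yellow swing lid 2, rad: 0 closed, level and flush with the rims; grows as its near end sinks into the compartment and its far end rises; stop at 1.4. Same plate as lid_1. Any of the four may be the free one; they look the same.
- lid_2_mark (a point): Centre of the black dot (20 mm across) on the top face of lid 2, 48 mm to the near side of the pivot line, 94.5 mm above the table when closed: the place to press. It moves with the lid.
- lid_3 (a joint): Angle of yellow swing lid 3, rad: 0 closed, level and flush with the rims; grows as its near end sinks into the compartment and its far end rises; stop at 1.4. Same plate as lid_1. The free lid moves with about 1.5 N on its dot and stays where it is left.
- lid_3_mark (a point): Centre of the black dot (20 mm across) on the top face of lid 3, 48 mm to the near side of the pivot line, 94.5 mm above the table when closed: the place to press. It moves with the lid.
- lid_4 (a joint): Angle of yellow swing lid 4, rad: 0 closed, level and flush with the rims; grows as its near end sinks into the compartment and its far end rises; stop at 1.4. Same plate as lid_1. A lid over a full compartment gives a few mm, springily (under 0.1 rad at 20 N), then stops.
- lid_4_mark (a point): Centre of the black dot (20 mm across) on the top face of lid 4, 48 mm to the near side of the pivot line, 94.5 mm above the table when closed: the place to press. It moves with the lid.
- paint_a_mid (a point): Centre (half-way up) of the small red paint bottle, 36 mm across, 80 mm tall, standing on the caddy's rear ledge. To be left alone.
- paint_b_mid (a point): Centre (half-way up) of the small blue paint bottle, same size, on the ledge. To be left alone.
- paint_c_mid (a point): Centre (half-way up) of the small green paint bottle, same size, on the ledge. To be left alone.
- pumpkin_mid (a point): Centre (half-way up) of the orange toy pumpkin, 112 mm across, 86 mm tall, on the table to the right. To be left alone.
- water_mid (a point): Centre (half-way up) of the water bottle, 64 mm across, 190 mm tall, on the table to the left. To be left alone.
- cup_mid (a point): Centre (half-way up) of the white plastic cup, 76 mm across, 85 mm tall, on the table to the left. To be left alone.
- brush_mid (a point): Centre (half-way up) of the paint brush lying flat, 255 mm long, 10 mm thick, on the table to the right. To be left alone.

How it is judged (in metres and radians):
At the end, for the whole second after the job is handed in: Exactly one lid is open by more than 0.95 rad (54 degrees; the stop is at 1.4) and at rest, the other three are below 0.2 rad, and every bystander is within 30 mm of where it stood (((value of joint lid_1 above 0.95 rad and velocity of joint lid_1 between -0.05 and 0.05 rad/s and value of joint each of lid_2, lid_3, lid_4 below 0.2 rad) or (value of joint lid_2 above 0.95 rad and velocity of joint lid_2 between -0.05 and 0.05 rad/s and value of joint each of lid_1, lid_3, lid_4 below 0.2 rad) or (value of joint lid_3 above 0.95 rad and velocity of joint lid_3 between -0.05 and 0.05 rad/s and value of joint each of lid_1, lid_2, lid_4 below 0.2 rad) or (value of joint lid_4 above 0.95 rad and velocity of joint lid_4 between -0.05 and 0.05 rad/s and value of joint each of lid_1, lid_2, lid_3 below 0.2 rad)) and distance of each of paint_a_mid, paint_b_mid, paint_c_mid, pumpkin_mid, water_mid, cup_mid, brush_mid from where it was at the start of the episode below 0.03 m); the robot touches nothing.
It fails at once if the caddy or a lid is pressed with more than 40 N (contact force between caddy and the fingers above 40 N or contact force between caddy and the arm above 40 N).
It fails at once if a bystander is picked up, knocked over or shifted by more than 30 mm (distance of any of paint_a_mid, paint_b_mid, paint_c_mid, pumpkin_mid, water_mid, cup_mid, brush_mid from where it was at the start of the episode above 0.03 m).
It also fails if it takes over 45 s, if anything falls off the work surface, if the arm or the gripper's body presses on something with over 40 N, if the wrist force passes 120 N, or if a joint passes its speed limit or range.

## Working session

There is one attempt and no reset: what is moved stays moved. The work goes in short steps, Python scripts to look and compute and a tool call to move; the robot and the scene stay as the last step left them, time stands still between calls to the robot, and variables do not carry over. Pictures are saved under pics/ and viewed, about 8 in all and at most 12, crops included, and the job is handed in when it is done.

Besides the shell and the picture viewer there is one more tool, called after "Emit:" in YAML: its name, and indented under it one key for each argument. carry_out: Moves the arm, as the interface text tells. Its arguments: {"type":"object","properties":{"commands":{"type":"array"},"grip":{"type":"number"}},"required":["commands"]}

```bash
mkdir -p pics; cat > h.py <<'E'
import numpy as np, cv2
from workcell import ctrl
def cam(n):
    d=ctrl.get_image(n); R=cv2.Rodrigues(np.array(d["rvec"],float))[0]
    return d["pixels"],np.array(d["intrinsics"],float),R,np.array(d["tvec"],float).ravel()
def ray(c,uv):
    _,K,R,t=c; v=np.linalg.inv(K)@[uv[0],uv[1],1]; return -R.T@t, R.T@v
def atz(c,uv,z):
    o,d=ray(c,uv); return o+d*(z-o[2])/d[2]
def tri(c1,u1,c2,u2):
    P=[c[1]@np.c_[c[2],c[3]] for c in (c1,c2)]
    X=cv2.triangulatePoints(P[0],P[1],np.array(u1,float).reshape(2,1),np.array(u2,float).reshape(2,1)); return (X[:3]/X[3]).ravel()
E
python3 - <<'E'
from h import *
for n in ("top","scene"):
    c=cam(n); cv2.imwrite(f"pics/{n}0.png",c[0]); print(n,c[1].round(1).tolist(),(-c[2].T@c[3]).round())
o=ctrl.get_obs(); print(o)
E
```

```text
top [[542.9, 0.0, 276.2], [0.0, 542.9, 212.9], [0.0, 0.0, 1.0]] [ 364.  -10. 1848.]
scene [[466.2, 0.0, 285.9], [0.0, 466.2, 209.0], [0.0, 0.0, 1.0]] [1160.  824.  882.]
{'t': 0.1, 'qpos': array([-1.23598025e+00,  4.23779550e-01,  1.63057065e+00, -2.36121010e-05,
        1.08862610e+00, -1.90017418e-02]), 'qvel': array([-2.85917216e-05, -9.36962327e-04, -2.19397612e-03, -1.21162801e-03,
        1.67116409e-04,  2.37584656e-04]), 'joint_torque': array([-4.06411446e-04, -5.45610631e+01, -2.74323338e+01,  6.44657621e-02,
        1.88146188e-02, -8.70776091e-06]), 'ee_pos': array([ 216.40694756, -585.8160958 ,  221.98686089]), 'orientation': array([ 2.02915511,  0.36422852, -2.02964625]), 'ft_force': array([0.62861523, 0.08788336, 1.08612563]), 'moment': array([-0.0146547 ,  0.02146978, -0.02350291]), 'width': 88.11320839597438}
```

View pics/top0.png

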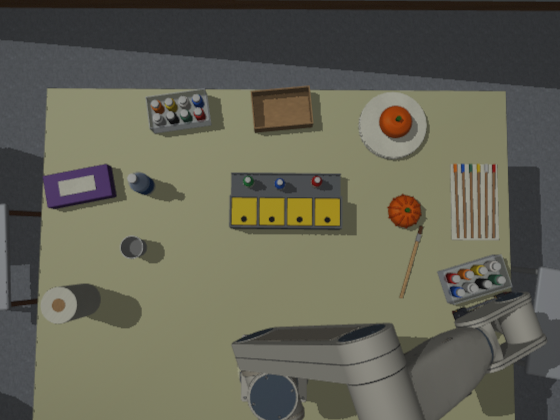

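View pics/scene0.png

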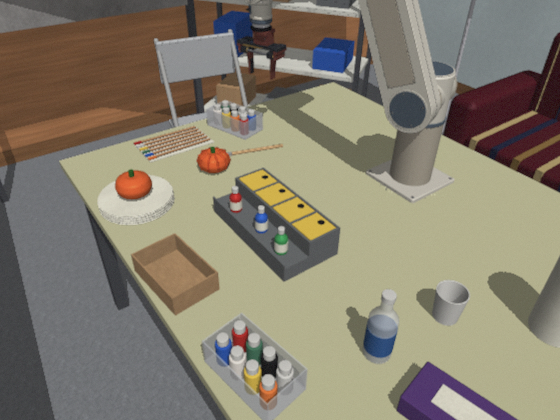

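```bash
cat > dots.py <<'E'
from h import *
def dots(px):
    hsv=cv2.cvtColor(px,cv2.COLOR_BGR2HSV)
    y=cv2.inRange(hsv,(20,180,110),(32,255,255))
    out=[]
    n,l,s,_=cv2.connectedComponentsWithStats(y)
    for i in range(1,n):
        if s[i,4]<250: continue
        m=(l==i).astype(np.uint8); f=cv2.findContours(m,cv2.RETR_CCOMP,cv2.CHAIN_APPROX_NONE)
        for c,h in zip(f[0],f[1][0]):
            if h[3]>=0 and cv2.contourArea(c)>5:
                M=cv2.moments(c); out.append((M['m10']/M['m00'],M['m01']/M['m00'],s[i].tolist()))
    return out
E
python3 - <<'E'
from dots import *
C={n:cam(n) for n in("top","scene")}
D={n:sorted(dots(C[n][0])) for n in C}
for n in D:
    for d in D[n]: print(n,np.round(d[:2],1),d[2],atz(C[n],d[:2],94.5).round(1))
E=sorted(D["top"]),sorted(D["scene"],reverse=True)
if len(E[0])==len(E[1])==4:
    for a,b in zip(*E): print(tri(C["top"],a[:2],C["scene"],b[:2]).round(1))
# row of other things (top view)
for nm,uv,z in [("red",(317,181),125),("blue",(280,183),125),("green",(248,181),125),("bottle",(141,183),100),("cup",(133,247),60),("pumpkin",(405,211),60),("brush",(411,262),5),("brush end",(402,297),5),("caddyBL",(229,229),95),("caddyBR",(341,230),95)]:
    print(nm,atz(C["top"],uv,z).round())
w=cam("wrist");print(w[1],(-w[2].T@w[3]).round(1))
E
```

```text
top [243.5 218.5] [232, 198, 24, 27, 610] [491.5  99.5  94.5]
top [271.4 218.7] [260, 198, 24, 27, 619] [491.4   9.2  94.5]
top [299.3 219.1] [288, 198, 24, 27, 614] [490.8 -81.1  94.5]
top [327.  219.5] [315, 199, 25, 27, 637] [ 490.  -170.8   94.5]
red [ 611. -136.  125.]
blue [604. -18. 125.]
green [610.  85. 125.]
bottle [605. 433. 100.]
cup [398. 464.  60.]
pumpkin [ 522. -432.   60.]
brush [ 354. -463.    5.]
brush end [ 237. -431.    5.]
caddyBL [457. 146.  95.]
caddyBR [ 456. -216.   95.]
[[325.1922621    0.         283.04899637]
 [  0.         325.1922621  209.71132475]
 [  0.           0.           1.        ]] [ 283.1 -561.4  384.4]
```

```bash
python3 - <<'E'
from h import *
C={n:cam(n) for n in("top","scene")}
for n in C:
    _,K,R,t=C[n]
    for p in [(0,0,0),(0,0,300),(216,-586,222),(216,-586,400),(491.5,99.5,94.5),(491.4,9.2,94.5),(490.8,-81,94.5),(490,-171,94.5)]:
        v=K@(R@np.array(p)+t); print(n,p,(v[:2]/v[2]).round(1))
print(C["top"][2].round(3))
im=C["scene"][0][160:250,220:350]; cv2.imwrite("pics/crop.png",cv2.resize(im,None,fx=6,fy=6,interpolation=cv2.INTER_CUBIC))
E
```

```text
top (0, 0, 0) [273.4 367.7]
top (0, 0, 300) [272.6 389.4]
top (216, -586, 222) [471.4 309.7]
top (216, -586, 400) [495.5 316.1]
top (491.5, 99.5, 94.5) [243.5 218.5]
top (491.4, 9.2, 94.5) [271.4 218.7]
top (490.8, -81, 94.5) [299.2 219.1]
top (490, -171, 94.5) [327.1 219.5]
scene (0, 0, 0) [408.6 177.3]
scene (0, 0, 300) [425.9  95.6]
scene (216, -586, 222) [261.1  75.2]
scene (216, -586, 400) [260.4  26.2]
scene (491.5, 99.5, 94.5) [319.7 222.1]
scene (491.4, 9.2, 94.5) [299.2 205.7]
scene (490.8, -81, 94.5) [280.6 190.6]
scene (490, -171, 94.5) [263.6 176.7]
[[ 0.007 -1.    -0.002]
 [-0.997 -0.006 -0.083]
 [ 0.083  0.002 -0.997]]
```

View pics/crop.png

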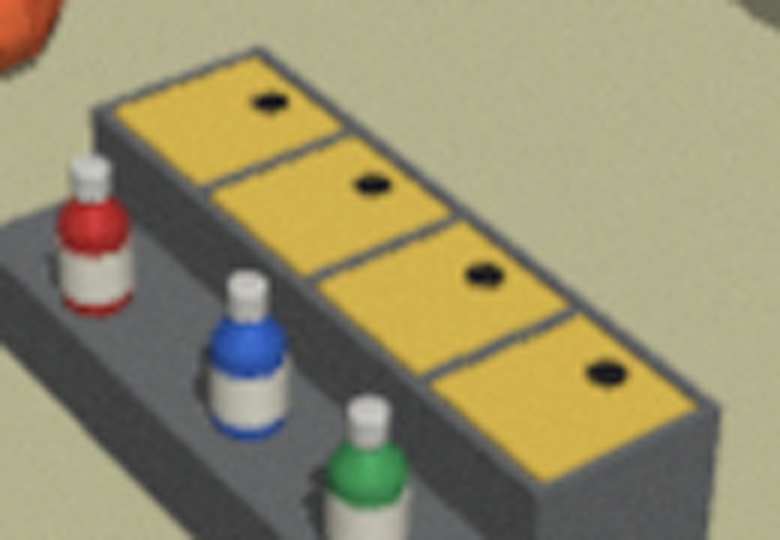

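```bash
cat > go.py <<'E'
import sys
from h import *
from scipy.spatial.transform import Rotation as Ro
# usage: go.py x y z -> shift in tool axes (m) and turn (deg) to tool-down with jaws along world y
o=ctrl.get_obs(); T=Ro.from_rotvec(o["orientation"]); p=o["ee_pos"]
best=None
for s in (1,-1):
    G=Ro.from_matrix(np.c_[[0,0,-1],[0,s,0],[s,0,0]])
    r=(T.inv()*G).as_rotvec(degrees=True)
    if best is None or np.linalg.norm(r)<np.linalg.norm(best): best=r
print("axes",T.as_matrix().round(3).tolist()); print("t",o["t"],"pos",p.round(1),"F",o["ft_force"].round(2),"w",round(o["width"],1))
g=np.array([float(a) for a in sys.argv[1:4]])
print("shift mm",T.inv().apply(g-p).round(1),"turn",best.round(1))
E
python3 go.py 490 -172 180
```

```text
axes [[-0.0, 0.346, -0.938], [0.0, -0.938, -0.346], [-1.0, -0.0, 0.0]]
t 0.35 pos [ 216.5 -586.1  222.5] F [ 0.06 -0.36  0.54] w 88.0
shift mm [  42.6 -293.7 -400. ] turn [20.3  0.   0. ]
```

Emit:
carry_out:
  commands:
    - [0,0,0,10.15,0,0]
    - [0,0,0,10.15,0,0]
    - [0,-0.04,-0.027,0,0,0]
    - [0,-0.04,-0.027,0,0,0]
    - [0,-0.04,-0.027,0,0,0]
    - [0,-0.04,-0.027,0,0,0]
    - [0,-0.04,-0.027,0,0,0]
    - [0,-0.04,-0.027,0,0,0]
  grip: 1

```text
t: 1.35
ee_pos: [384.7, -344.6, 222.5]
orientation: [-2.214, 0.023, 2.211]
ft_force: [0.2, 0.5, 0.4]
width: 11.7
```

```bash
python3 go.py 490 -172 130
```

```text
axes [[0.001, -0.019, -1.0], [-0.002, -1.0, 0.019], [-1.0, 0.002, -0.001]]
t 1.35 pos [ 384.7 -344.6  222.5] F [0.22 0.5  0.42] w 11.7
shift mm [  92.3 -174.8 -101.9] turn [-1.1 -0.1 -0.1]
```

Emit:
carry_out:
  commands:
    - [0,-0.04,-0.025,-1.1,0,0]
    - [0,-0.044,-0.025,0,0,0]
    - [0.02,-0.044,-0.025,0,0,0]
    - [0.036,-0.044,-0.025,0,0,0]
    - [0.036,0,0,0,0,0]
    - [0,0,0,0,0,0]

```text
t: 2.1
ee_pos: [492.0, -165.5, 130.6]
orientation: [2.224, 0.002, -2.208]
ft_force: [0.1, -0.2, 0.4]
width: 0.5
```

```bash
python3 go.py 490 -172 97
```

```text
axes [[0.007, 0.006, -1.0], [-0.004, -1.0, -0.006], [-1.0, 0.004, -0.007]]
t 2.1 pos [ 492.  -165.5  130.6] F [ 0.05 -0.24  0.37] w 0.5
shift mm [33.6  6.4  2.2] turn [ 0.3 -0.4 -0.3]
```

Emit:
carry_out:
  commands:
    - [0.015,0.0064,0.002,0,-0.4,0]
    - [0.0145,0,0,0,0,0]
    - [0,0,0,0,0,0]
    - [0.002,0,0,0,0,0]
    - [0.002,0,0,0,0,0]

```text
t: 2.72
ee_pos: [491.6, -175.4, 98.6]
orientation: [2.223, -0.005, -2.211]
ft_force: [1.0, -0.4, 0.4]
width: 0.6
```

Emit:
carry_out:
  commands:
    - [0.002,0,0,0,0,0]
    - [0.0015,0,0,0,0,0]
    - [0.0015,0,0,0,0,0]

```text
t: 3.1
ee_pos: [492.0, -175.5, 93.9]
orientation: [2.223, -0.005, -2.21]
ft_force: [0.1, 0.3, 2.4]
width: 0.4
```

Emit:
carry_out:
  commands:
    - [0.0015,0,0,0,0,0]
    - [0.001,0,0,0,0,0]

```text
t: 3.35
ee_pos: [492.0, -175.6, 92.5]
orientation: [2.223, -0.005, -2.21]
ft_force: [-3.8, 0.9, 14.2]
width: 0.7
```

Lid 4 is stiff: 14 N at 2 mm. On to lid 3.

Emit:
carry_out:
  commands:
    - [-0.012,0,0,0,0,0]
    - [0,-0.045,0,0,0,0]
    - [0,-0.045,0,0,0,0]
    - [0,-0.004,0,0,0,0]
    - [0.006,0,0,0,0,0]
    - [0.003,0,0,0,0,0]

```text
t: 4.1
ee_pos: [494.0, -81.2, 96.9]
orientation: [2.229, -0.008, -2.205]
ft_force: [-0.5, -0.1, -0.6]
width: 0.5
```

Emit:
carry_out:
  commands:
    - [0,0,0,0,0,0]

```text
t: 4.22
ee_pos: [493.8, -82.0, 96.4]
orientation: [2.228, -0.009, -2.206]
ft_force: [-0.3, -0.3, -0.0]
width: 0.4
```

Emit:
carry_out:
  commands:
    - [0.0015,0,0,0,0,0]
    - [0.0015,0,0,0,0,0]

```text
t: 4.47
ee_pos: [493.9, -82.9, 93.3]
orientation: [2.229, -0.011, -2.207]
ft_force: [-2.3, 3.0, 6.5]
width: 0.2
```

Emit:
carry_out:
  commands:
    - [0.001,0,0,0,0,0]
    - [0.001,0,0,0,0,0]

```text
t: 4.72
ee_pos: [493.9, -82.9, 92.6]
orientation: [2.23, -0.011, -2.208]
ft_force: [-4.8, 2.0, 15.1]
width: 0.4
```

Lid 3 is stiff too. Lid 2 next, with a small fix of the slow yaw drift.

Emit:
carry_out:
  commands:
    - [-0.012,0,0,0,0,0]
    - [0,-0.045,0,0,0,0]
    - [0,-0.045,0.002,0,0,0]
    - [0,-0.002,0,0,0,0]
    - [0.006,0,0,0,0,0]
    - [0.003,0,0,0,0,0]
    - [0,0,0,0,0,0]

```text
t: 5.6
ee_pos: [494.0, 8.4, 96.5]
orientation: [2.235, -0.016, -2.205]
ft_force: [0.2, 0.0, -0.9]
width: 0.4
```

Emit:
carry_out:
  commands:
    - [0.0015,0,0,0,0,0]
    - [0.0015,0,0,0,0,0]

```text
t: 5.85
ee_pos: [494.1, 7.5, 93.4]
orientation: [-2.236, 0.018, 2.206]
ft_force: [-2.7, 2.8, 6.4]
width: 0.6
```

Emit:
carry_out:
  commands:
    - [0.001,0,0,0,0,0]
    - [0.001,0,0,0,0,0]

```text
t: 6.1
ee_pos: [494.1, 7.6, 92.5]
orientation: [-2.236, 0.018, 2.206]
ft_force: [-4.8, 1.7, 13.6]
width: 0.3
```

Emit:
carry_out:
  commands:
    - [-0.012,0,0,0,0,0]
    - [0,-0.045,0,0,0,0]
    - [0,-0.045,0.002,0,0,0]
    - [0,-0.002,0,0,0,0]
    - [0.006,0,0,0,0,0]
    - [0.003,0,0,0,0,0]
    - [0,0,0,0,0,0]

```text
t: 6.98
ee_pos: [494.3, 99.1, 96.3]
orientation: [-2.237, 0.023, 2.202]
ft_force: [-0.9, 0.7, -0.6]
width: 0.5
```

Emit:
carry_out:
  commands:
    - [0.0015,0,0,0,0,0]
    - [0.0015,0,0,0,0,0]

```text
t: 7.22
ee_pos: [494.5, 98.2, 93.2]
orientation: [-2.236, 0.024, 2.201]
ft_force: [-1.1, 1.3, 2.3]
width: 0.4
```

Emit:
carry_out:
  commands:
    - [0.001,0,0,0,0,0]
    - [0.001,0,0,0,0,0]

```text
t: 7.48
ee_pos: [494.6, 98.2, 91.3]
orientation: [-2.235, 0.024, 2.2]
ft_force: [-0.6, 1.1, 2.1]
width: 0.4
```

Emit:
carry_out:
  commands:
    - [0.001,0,0,0,0,0]
    - [0.001,0,0,0,0,0]

```text
t: 7.72
ee_pos: [494.6, 98.2, 89.3]
orientation: [-2.236, 0.024, 2.2]
ft_force: [-0.6, 0.9, 1.7]
width: 0.4
```

```bash
python3 go.py 510 98 60
```

```text
axes [[0.016, -0.014, -1.0], [-0.008, -1.0, 0.014], [-1.0, 0.008, -0.016]]
t 7.725 pos [494.6  98.2  89.3] F [-0.55  0.88  1.66] w 0.4
shift mm [ 29.5  -0.3 -14.9] turn [-0.8 -0.9 -0.4]
```

Lid 1 gives at about 2 N, so it is the free one. I'll follow it down.

Emit:
carry_out:
  commands:
    - [0.006,0,0,-0.8,-0.9,0]
    - [0.006,0,-0.001,0,0,0]
    - [0.006,0,-0.002,0,0,0]
    - [0.006,0,-0.003,0,0,0]

```text
t: 8.22
ee_pos: [502.3, 98.0, 64.2]
orientation: [2.219, -0.007, -2.215]
ft_force: [-0.4, -1.1, 2.9]
width: 0.6
```

Emit:
carry_out:
  commands:
    - [0.005,0,-0.004,0,0,0]
    - [0.005,0,-0.004,0,0,0]
    - [0.005,0,-0.004,0,0,0]

```text
t: 8.6
ee_pos: [513.7, 97.7, 47.3]
orientation: [2.215, -0.008, -2.219]
ft_force: [-0.7, 0.4, 1.1]
width: 0.6
```

```bash
python3 go.py 512 98 48
```

```text
axes [[-0.002, 0.001, -1.0], [-0.008, -1.0, -0.001], [-1.0, 0.008, 0.002]]
t 8.6 pos [513.7  97.7  47.3] F [-0.66  0.45  1.11] w 0.6
shift mm [-0.7 -0.3  1.7] turn [ 0.1  0.1 -0.5]
```

Emit:
carry_out:
  commands:
    - [0,0,-0.002,0,0,0]
    - [0,0,-0.002,0,0,0]

```text
t: 8.85
ee_pos: [516.5, 97.5, 46.2]
orientation: [2.211, -0.009, -2.223]
ft_force: [-4.8, 1.7, 3.7]
width: 0.4
```

Emit:
carry_out:
  commands:
    - [0,0,0.008,0,0,0]
    - [-0.01,0,0.008,0,0,0]
    - [-0.04,0,0,0,0,0]
    - [-0.05,0,0,0,0,0]
    - [-0.05,0,0,0,0,0]
    - [-0.03,0,0.04,0,0,0]
    - [0,0,0.05,0,0,0]
    - [0,0,0,0,0,0]

```text
t: 9.85
ee_pos: [407.4, 99.0, 237.2]
orientation: [2.223, -0.006, -2.212]
ft_force: [1.0, -0.6, -0.1]
width: 0.7
```

```bash
python3 - <<'E'
from h import *
a=cam("scene")[0][140:290,190:390]; b=cam("top")[0][150:250,120:440]
cv2.imwrite("pics/end.png",np.vstack([cv2.resize(a,(533,400)),cv2.copyMakeBorder(cv2.resize(b,(533,167)),0,0,0,0,0)]))
E
python3 go.py 512 98 48
```

```text
axes [[0.008, 0.001, -1.0], [-0.006, -1.0, -0.001], [-1.0, 0.006, -0.008]]
t 9.95 pos [411.   99.4 237.6] F [ 0.59 -0.22  0.35] w 0.6
shift mm [190.4   0.3 -99.5] turn [ 0.  -0.5 -0.4]
```

View pics/end.png

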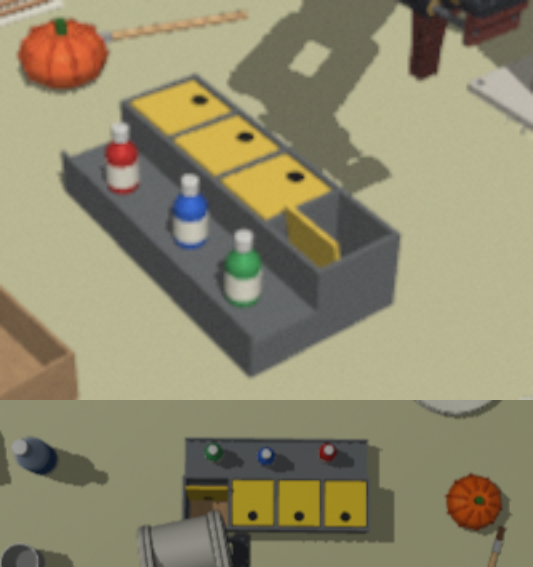

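The end view shows lid 1 hanging steeply, its raised far end at crop pixel (312,235). The other three lids are level and the paints, pumpkin, brush and bottle haven't moved.

```bash
python3 -c "
from workcell import ctrl
print(ctrl.close_job())"
```

```text
the job is handed in; nothing more can be done
None
```

Lid 1, at the left end of the row, was the free one. I pushed it open, left it hanging steeply, and handed the job in at about 10 s of the 45 s allowed. The hand-in gives no verdict.

- **Finding the lid:** Lids 4, 3 and 2 rose to 14–15 N within about 2 mm of travel. Lid 1 gave at about 2 N and followed the fingers down.
- **Opening it:** I pushed to a fingertip position that works out to roughly 1.2–1.3 rad. That angle comes from the geometry; I did not measure it in a picture. The reading at the end of the last push was about 6 N, and the highest reading in the whole run was about 16 N.
- **Last checks:** After backing off, the final scene and top pictures show lid 1 steeply open and the other three level. The three paints, pumpkin, brush and water bottle look undisturbed. The cup was only partly in the picture, but the arm never went near it. I judged the bystanders by eye and did not re-measure their positions.
- **Small disagreements:** The dot positions from the two cameras differed by 1–2 pixels, a few mm. I aimed from the top view, using the stated lid height instead of a two-view height measurement. The lids were touched at about 94 mm, close to the stated 94.5 mm.

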